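Put the weight, beaker and crucible back on the right lab equipment

ROBOT

A 6-joint arm with a two-finger parallel gripper is mounted at the origin on the work surface. World frame = base frame: x ahead of the robot, y to its left, z up, the work surface at z = 0. Lengths are in m, angles in rad, forces in N, time in s.
With the tool pointing down it reaches from about 0.35 to 0.775 m from the base axis. Payload 7.3 kg.
Tool frame: the origin (TCP) lies at the centre of the arm's flange, where the gripper is bolted on; the fingertips stand 178 mm ahead of it and the grasp point (between the pads) lies robot.pinch_z ahead of it (robot.pinch_z is the distance from the TCP to the grasp point, in m); x points along the fingers, z is the direction in which the jaws open and shut, and the axes are right-handed (so a half turn about x gives the same grasp; the last joint's range is limited). The gripper opens to 92 mm and grips with 3 to 60 N. Pads are 19 mm wide; open, the fingers measure 130 mm over their backs; the gripper's body (75 mm by 190 mm) begins 47 mm behind the grasp point.
Start: joints at [1.148, 0.342, 1.524, -0, 1.275, -0.146], TCP at [0.143, 0.505, 0.405] pointing down, gripper open.
Joint ranges: [-2.53, 2.53], [-0.77, 2.02], [0.04, 2.7], [-1, 4.14], [0.28, 2.66], [-3.11, 3.11]. Speed limits (rad/s): [2.57, 2.57, 3.14, 3.14, 3.14, 3.14].

INTERFACE

Orientations are given as [roll, pitch, yaw] about the fixed x, y, z axes, in that order (R = Rz(yaw) Ry(pitch) Rx(roll)).
In Python, from cell import robot gives the robot as it stands.
- The arm moves only by the shell command python3 -m jog 'ROWS' [FORCE]. ROWS is JSON, a list of rows, each an object of numbers: "fingers": the closure, from 0 (fully open) to 1 (shut); "x", "y", "z": the shift along the tool's x, y, z in cm; "spin": the turn about the tool's x in degrees. A call has 1 to 5 rows; each row is the pose to reach, as a shift and turn from the pose commanded when the call began, along the tool's axes at that moment; what a row does not reach only later rows make up. A row lasts 1/8 s, in which the tool goes at most 62.5 mm and 10.7 degrees, less where a joint would pass 70% of its speed; a pose out of reach is approached as far as the arm can. A call with a gripper value outside its range is refused whole. The fingers move at their own pace and stop on an object; FORCE is the grip in N (left out, the last holds). Time passes only in rows, so rows that repeat a pose let the fingers close. It gives the time, the measured TCP pose, the force and the opening at its end, in the units of the state.
- robot.observe(): the state, without advancing time (a new reading comes with each control period).
- robot.read_camera(name): name is "scene" or "side" or "wrist"; returns a dict with "color" (480x640x3 uint8, red, green, blue), "mtx" (3x3 intrinsics, pixels), "k1" (the pictures are not rectified: a ray, as slopes to the right and down, at radius r is drawn at 1 + k1 r^2 times it, then the intrinsics apply), "view" (4x4, takes a point from world to camera coordinates); the wrist camera has in their place "T_tool_cam" (4x4, takes a point from camera to tool coordinates, whose origin is the TCP and whose axes are the tool frame's). Camera axes: x right, y down, z forward; pixel columns grow to the right and rows downward; lengths in m; the calibration is good to about 2 mm. A picture is of the moment at which its call begins: read the wrist's pose just before it. There is no depth.
- robot.hand_in(): hands the job in, once; it reports no verdict.
Trained networks look in a picture, given as the dict that the camera call returned (one of the last four; its "shot" number tells which), for a name from the list of things; names that differ only in an ending like _2 or _b are one class to them, and where a whole thing is asked for, a point or a joint stands for the part that bears it (a point fixed in the world has none). Each returns a list of dicts, best first, with "conf" (0 to 1); they miss things now and then, are a little off and sometimes report something else, mostly with a low value. They report only what shows in the picture. A call takes as long as a camera call. They do not tell look-alikes from the thing itself.
- robot.look_for(target, picture): "xy" ([column, row] in pixels, amid what is visible of it).
The state is a dict: "time": time; "qpos": joint angles; "qvel": joint speeds; "joint_efforts": joint torques, N m; "tool_pos": TCP position; "tool_rot": TCP orientation; "contact_force": force on the tool from outside, world axes, zero at the start; "torque": the same for the moment, N m; "opening": finger opening in m.
Only numpy, scipy, OpenCV 4.12 (cv2) and the standard library are available. Lean on these libraries where they do the work, as an engineer would, in place of code of your own. Each camera call takes 0.05 s, during which the arm holds its last target. There are 200 camera calls.

TASK

Someone has left the brass weight, the steel beaker and the lidded crucible each on the wrong piece of equipment: move them so that the weight stands in the middle of the balance pan, the beaker in the middle of the hot plate and the crucible in the middle of the tripod's gauze, all upright and let go. Park one of them on the middle of the empty white tile to make room on the way (the tile ends empty again), never stand any of them on the bare bench, and set things down rather than dropping them. Leave the slide box, the bottle and the spatula where they are.

Things in the scene. Friction and masses are not known exactly. Their poses are not given: they have to be found in the camera images.
- weight: Loose. Solid brass laboratory weight with a grip knob, about 0.35 kg: upright cylinder 40 mm diameter and 42 mm high, then a 16 mm neck and a 24 mm knob, 62 mm high over all. Origin: centre of its underside; z up along its axis.
- beaker: Loose. Empty steel beaker without a spout, open at the top, about 0.12 kg: 54 mm diameter at the rim, 72 mm high, wall 3 mm, very slightly narrower towards the foot. Origin: centre of its underside; z up along its axis.
- crucible: Loose. White porcelain crucible with its lid fixed on, about 0.10 kg, one rigid piece: body 46 mm diameter with straight sides from 10 to 38 mm above its underside (foot 38 mm diameter), lid 50 mm diameter from 38 to 42 mm, small 16 mm knob on top, 58 mm high over all. Origin: centre of its underside; z up along its axis.
- balance: Fixed. Digital bench balance: low white case 165 x 125 mm with a display at the front and a round flat steel pan, 92 mm diameter, whose top is 45 mm above the bench. Origin: on the bench under the middle of the pan; x points to its back (the case reaches from x = -105 mm to +60 mm), z up. The pan does not give.
- hotplate: Fixed. Small laboratory hot plate, cold: grey case 150 x 120 mm with two black knobs on its front, square white ceramic top 104 x 104 mm, flat, 70 mm above the bench. Origin: on the bench under the middle of the ceramic top; x points to its back (the case reaches from x = -100 mm to +50 mm), z up.
- tripod: Fixed. Three-legged steel tripod stand with a flat square wire gauze (106 x 106 mm, pale round patch in the middle) lying fixed on it; top of the gauze 100 mm above the bench. Origin: on the bench under the middle of the gauze; z up.
- tile: Fixed. White glazed tile lying on the bench, 110 x 110 mm, 12 mm thick, empty at the start: the parking place. Origin: centre of its underside, on the bench; z up.
- slidebox: Loose bystander. Flat wooden box for microscope slides, 75 x 100 x 28 mm. Origin: centre of its underside.
- bottle: Loose bystander. Brown glass bottle with a black cap, 52 mm diameter, 110 mm high, standing. Origin: centre of its underside.
- spatula: Loose bystander. Flat steel laboratory spatula, 170 mm long, up to 16 mm wide and 5 mm thick, lying flat on the robot's left. Origin: its middle, on the bench.
There are look-alikes about, which are no part of the job. What is shaped like the crucible but blue or purple is not meant.

How it is judged:
By the outcome, as a careful person would: the job done as asked, in the order asked, and still so for the second after the job is handed in, with the robot touching nothing.
It also fails if it takes over 118 s, if anything falls off the work surface, if the arm or the gripper's body presses on something with over 40 N, if the wrist force passes 120 N, or if a joint passes its speed limit or range.

## Working session

There is one attempt and no reset: what is moved stays moved. The work goes in short steps, Python scripts to look and compute and a shell command to move; the robot and the scene stay as the last step left them, time stands still between calls to the robot, and variables do not carry over. Pictures are saved under pics/ and viewed, on a budget of 14 in all, crops included, one or two more only if the job needs it, and the job is handed in when it is done.

```bash
ls; mkdir -p pics; cat > h.py <<'E'
import numpy as np, cv2
from cell import robot
from scipy.spatial.transform import Rotation as R
def Ttool(s):
    T=np.eye(4);T[:3,:3]=R.from_euler('xyz',s['tool_rot']).as_matrix();T[:3,3]=s['tool_pos'];return T
def shot(name):
    s=robot.observe();p=robot.read_camera(name)
    p['T']=Ttool(s)@np.array(p['T_tool_cam']) if name=='wrist' else np.linalg.inv(np.array(p['view']))
    return p
def ray(p,xy):
    K=np.array(p['mtx']);k=p['k1'] if np.isscalar(p['k1']) else float(p['k1'])
    d=np.array([(xy[0]-K[0,2])/K[0,0],(xy[1]-K[1,2])/K[1,1]]);u=d.copy()
    for _ in range(20):u=d/(1+k*(u@u))
    v=p['T'][:3,:3]@np.array([u[0],u[1],1]);return p['T'][:3,3],v/np.linalg.norm(v)
def atz(p,xy,z):
    o,v=ray(p,xy);return o+v*(z-o[2])/v[2]
def proj(p,X):
    c=np.linalg.inv(p['T'])@np.append(X,1);u=c[:2]/c[2];u=u*(1+p['k1']*(u@u));K=np.array(p['mtx']);return np.array([K[0,0]*u[0]+K[0,2],K[1,1]*u[1]+K[1,2]])
def tri(obs):
    A=np.zeros((3,3));b=np.zeros(3)
    for p,xy in obs:
        o,v=ray(p,xy);M=np.eye(3)-np.outer(v,v);A+=M;b+=M@o
    X=np.linalg.solve(A,b);res=[np.linalg.norm((np.eye(3)-np.outer(v,v))@(X-o)) for o,v in [ray(p,xy) for p,xy in obs]]
    return X,max(res)
def save(p,f,box=None,sc=1):
    im=p['color']
    if box: im=im[box[1]:box[3],box[0]:box[2]]
    cv2.imwrite(f,cv2.resize(im[...,::-1],None,fx=sc,fy=sc,interpolation=cv2.INTER_CUBIC))
E
python3 - <<'E'
from h import *
print(robot.pinch_z,robot.observe())
for n in ['scene','side']:
    p=shot(n);save(p,f'pics/{n}0.png');print(n,p['T'][:3,3].round(3),p['T'][:3,2].round(2))
    for t in 'weight beaker crucible balance hotplate tripod tile slidebox bottle spatula'.split():
        print(t,[(np.round(d['xy']).astype(int).tolist(),round(d['conf'],2),atz(p,d['xy'],.07)[:2].round(3).tolist()) for d in robot.look_for(t,p)])
E
```

```text
pics
0.1592 {'time': 0.0, 'qpos': array([ 1.14804542e+00,  3.42690906e-01,  1.52500091e+00,  9.94850229e-06,
        1.27538761e+00, -1.45991642e-01]), 'qvel': array([ 0.000713  , -0.00145089, -0.00072259,  0.00109461,  0.00045068,
        0.00027287]), 'joint_efforts': array([-3.94624039e-04, -4.31230259e+01, -2.44220066e+01,  7.17854965e-02,
        5.58582775e-02, -1.40252309e-04]), 'tool_pos': array([0.14336807, 0.5049052 , 0.4040669 ]), 'tool_rot': array([ 2.98920251,  1.56930952, -1.99994863]), 'contact_force': array([-0.02818488,  0.0045156 , -0.43301972]), 'torque': array([-0.01265132,  0.01387669,  0.06346576]), 'opening': 0.09157955207289357}
scene [1.318 0.433 0.888] [-0.6  -0.38 -0.71]
weight [([524, 242], 0.64, [0.422, 0.33])]
beaker [([230, 120], 0.58, [0.389, -0.419]), ([235, 146], 0.4, [0.464, -0.344])]
crucible [([381, 253], 0.74, [0.594, 0.107]), ([432, 316], 0.71, [0.679, 0.253]), ([434, 229], 0.68, [0.479, 0.165]), ([315, 246], 0.58, [0.643, -0.01])]
balance [([386, 273], 0.78, [0.633, 0.139])]
hotplate [([513, 262], 0.73, [0.483, 0.328]), ([268, 237], 0.66, [0.67
[... 428 characters left out ...]
.503, -0.298]), ([188, 193], 0.73, [0.464, 0.372])]
crucible [([280, 228], 0.92, [0.603, 0.116]), ([207, 256], 0.89, [0.422, 0.105]), ([314, 274], 0.88, [0.593, -0.062]), ([270, 210], 0.59, [0.615, 0.193]), ([342, 321], 0.25, [0.575, -0.198])]
balance [([271, 252], 0.75, [0.546, 0.046])]
hotplate [([178, 220], 0.81, [0.404, 0.266])]
tripod [([335, 411], 0.65, [0.467, -0.347]), ([358, 220], 0.35, [0.775, 0.049])]
tile [([340, 321], 0.9, [0.572, -0.196])]
slidebox [([232, 296], 0.92, [0.424, -0.035]), ([272, 254], 0.74, [0.546, 0.04])]
bottle [([357, 221], 0.73, [0.774, 0.048]), ([231, 297], 0.42, [0.42, -0.038])]
spatula [([296, 194], 0.44, [0.702, 0.226]), ([357, 222], 0.33, [0.769, 0.042])]
```

View pics/scene0.png

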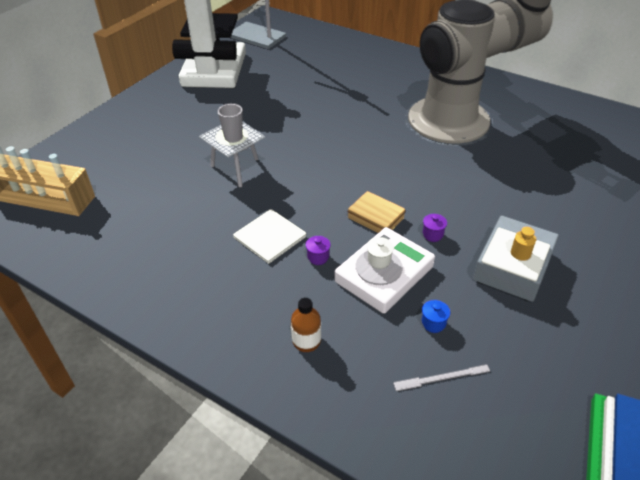

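View pics/side0.png

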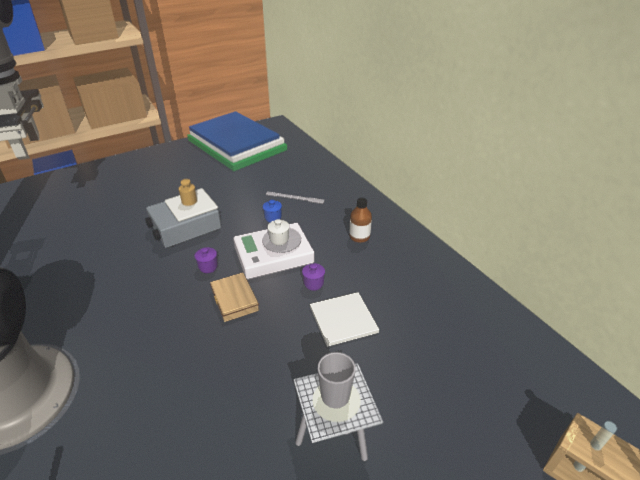

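Scene picture: the beaker stands on the tripod (231,123), the white crucible on the balance (380,253) and the brass weight on the hot plate (524,242). The empty tile is at (270,236). Look-alikes for the crucible are purple at (318,249) and (434,228), and blue at (435,316). I choose the white one at (380,253). The beaker and weight have no look-alikes in view. Plan: beaker to tile, crucible to tripod, weight to balance, beaker to hot plate.

```bash
cat >> h.py <<'E'
def go(xyz,yawjaw=None,pinch=False):
    """print shift (cm) in tool axes from current TCP to world xyz; jaw direction angle (deg) of tool z now and spin to reach yawjaw"""
    s=robot.observe();T=Ttool(s);t=np.array(xyz,float)
    if pinch:t=t-T[:3,0]*robot.pinch_z
    d=T[:3,:3].T@(t-T[:3,3])*100
    z=T[:3,2];a=np.degrees(np.arctan2(z[1],z[0]))
    print('shift',d.round(2),'jaw',a.round(1),'x',T[:3,0].round(3),'t',round(s['time'],2))
    if yawjaw is not None:
        for k in(0,180,-180):
            c=a+0;print('spin cand',round(-(yawjaw+k-a),1))
E
python3 - <<'E'
from h import *
a=shot('scene');b=shot('side')
for n,u,v in [('weight',(524,242),(188,190)),('cruc',(381,253),(280,228)),('beaker',(231,123),(337,380)),('tile',(270,236),(343,319)),('box',(374,214),(232,296)),('bottle',(305,328),(358,221)),('purple1',(318,249),(314,276)),('purple2',(434,228),(207,259)),('blue',(435,316),(272,210)),('gauze',(233,138),(337,403)),('bal',(386,266),(274,249)),('hot',(518,255),(190,205))]:
    X,r=tri([(a,u),(b,v)]);print(n,X.round(3),round(r,4))
save(a,'pics/crop1.png',(340,200,580,350),3)
w=shot('wrist');print('wristcam in tool',np.round(w['T_tool_cam'],3).tolist(),w['mtx'][0][0],w['k1'])
go((.42,.18,.45))
print(robot.observe()['qpos'])
E
```

```text
weight [0.457 0.333 0.102] 0.0001
cruc [0.599 0.109 0.076] 0.0009
beaker [ 0.473 -0.34   0.138] 0.0002
tile [ 0.613 -0.145  0.002] 0.0004
box [0.441 0.017 0.012] 0.0041
bottle [0.798 0.072 0.044] 0.004
purple1 [ 0.612 -0.025  0.026] 0.0012
purple2 [0.429 0.149 0.024] 0.0001
blue [0.643 0.248 0.026] 0.0004
gauze [ 0.468 -0.347  0.092] 0.002
bal [0.579 0.111 0.021] 0.003
hot [0.453 0.33  0.061] 0.0007
wristcam in tool [[-0.0, -0.263, 0.965, 0.019], [-0.0, -0.965, -0.263, 0.069], [1.0, -0.001, 0.0, 0.0], [0.0, 0.0, 0.0, 1.0]] 395.1057664236562 -0.00406845676000394
shift [ -4.53 -35.48 -23.71] jaw 74.1 x [ 0.  0. -1.] t 1.25
[ 1.14801403e+00  3.42066599e-01  1.52408285e+00 -1.12348122e-05
  1.27539095e+00 -1.46026463e-01]
```

View pics/crop1.png

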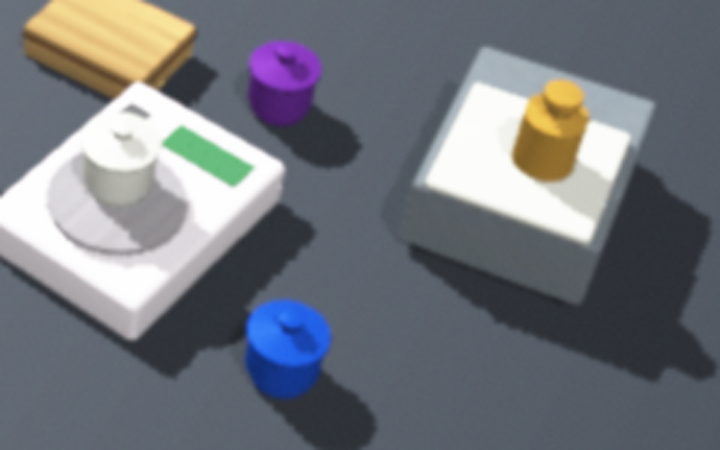

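Crop: the white crucible at crop (122,165) stands off-centre on the balance pan. The purple (284,83) and blue (287,345) look-alikes stand on the bench. The weight is at (552,130) on the hot plate, beside its middle. The choice is confirmed, so next I take wrist views over this area.

```bash
python3 -m jog '[{"y":-40,"z":-18},{"y":-40,"z":-18},{"y":-40,"z":-18},{"y":-40,"z":-18},{"y":-40,"z":-18}]'
python3 - <<'E'
from h import *
go((.48,.22,.42))
E
```

```text
shift [ -1.53 -40.16 -18.22] jaw 74.1 x [ 0.  0. -1.] t 1.25$[0]: bad value
```

```bash
python3 -m jog '[{"fingers":0,"x":0,"y":-6,"z":-2.7,"spin":0},{"fingers":0,"x":0,"y":-11.5,"z":-5.2,"spin":0},{"fingers":0,"x":0,"y":-17,"z":-7.7,"spin":0},{"fingers":0,"x":0,"y":-22.5,"z":-10.1,"spin":0},{"fingers":0,"x":0,"y":-28,"z":-12.6,"spin":0}]'
python3 - <<'E'
from h import *
go((.48,.22,.42))
E
```

```text
time: 1.88
tool_pos: [0.3797, 0.3059, 0.405]
tool_rot: [-0.577, 1.57, 0.717]
contact_force: [-0.1, 0.6, -0.1]
opening: 0.092
shift [ -1.5  -12.    -5.52] jaw 74.1 x [ 0.001  0.001 -1.   ] t 1.88
```

```bash
python3 -m jog '[{"fingers":0,"x":0,"y":-5.5,"z":-2.5,"spin":0},{"fingers":0,"x":0,"y":-11,"z":-5,"spin":0},{"fingers":0,"x":0,"y":-12,"z":-5.5,"spin":0},{"fingers":0,"x":0,"y":-12,"z":-5.5,"spin":0}]'
python3 - <<'E'
from h import *
w=shot('wrist');save(w,'pics/w1.png');np.save('w1.npy',w,allow_pickle=True)
for t in ['weight','crucible','balance','hotplate']:print(t,[(np.round(d['xy']).astype(int).tolist(),round(d['conf'],2),atz(w,d['xy'],.07).round(3).tolist()) for d in robot.look_for(t,w)])
go((.48,.22,.42))
E
```

```text
time: 2.38
tool_pos: [0.4788, 0.2214, 0.4044]
tool_rot: [1.572, 1.57, 2.865]
contact_force: [-0.2, 0.4, 0.2]
opening: 0.0915
weight [([463, 150], 0.77, [0.457, 0.342, 0.07])]
crucible [([230, 179], 0.87, [0.427, 0.16, 0.07]), ([394, 366], 0.68, [0.628, 0.246, 0.07])]
balance [([262, 292], 0.63, [0.527, 0.154, 0.07])]
hotplate [([420, 106], 0.91, [0.415, 0.317, 0.07])]
shift [-1.51 -0.29 -0.2 ] jaw 74.3 x [ 0.  0. -1.] t 2.62
```

View pics/w1.png

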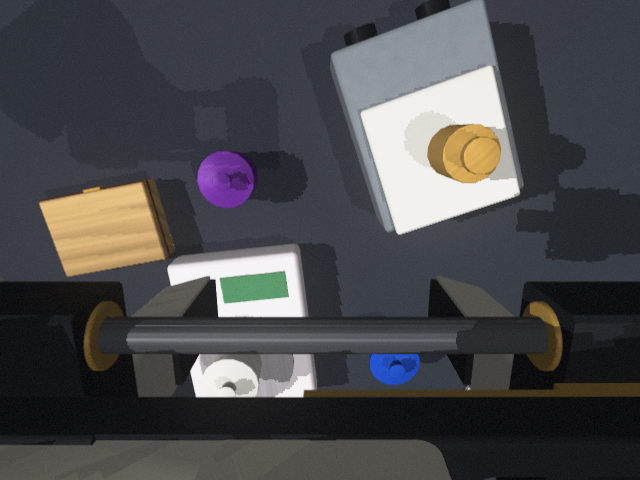

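Wrist view 1: the hot plate's white top has corners near (361,110), (492,66), (521,187) and (400,234), with the weight at (465,153). A purple look-alike is at (226,180). The gripper hides the lower half, so the balance needs a view from further out.

```bash
python3 -m jog '[{"fingers":0,"x":0,"y":-5.5,"z":-1.1,"spin":0},{"fingers":0,"x":0,"y":-11,"z":-2.2,"spin":0},{"fingers":0,"x":0,"y":-16.5,"z":-3.3,"spin":0},{"fingers":0,"x":0,"y":-22,"z":-4.3,"spin":0},{"fingers":0,"x":0,"y":-22,"z":-4.3,"spin":0}]'
python3 - <<'E'
from h import *
w=shot('wrist');save(w,'pics/w2.png');np.save('w2.npy',w,allow_pickle=True)
go((.70,-.12,.404)); go((.55,-.36,.404))
E
```

```text
time: 3.25
tool_pos: [0.6808, 0.1187, 0.4024]
tool_rot: [2.193, 1.569, -2.798]
contact_force: [-1.1, 0.8, 0.3]
opening: 0.0919
shift [ -0.09  -8.56 -22.52] jaw 74.1 x [-0.002  0.    -1.   ] t 3.3
shift [ -0.07  -0.71 -49.71] jaw 74.1 x [-0.002  0.    -1.   ] t 3.3
```

View pics/w2.png

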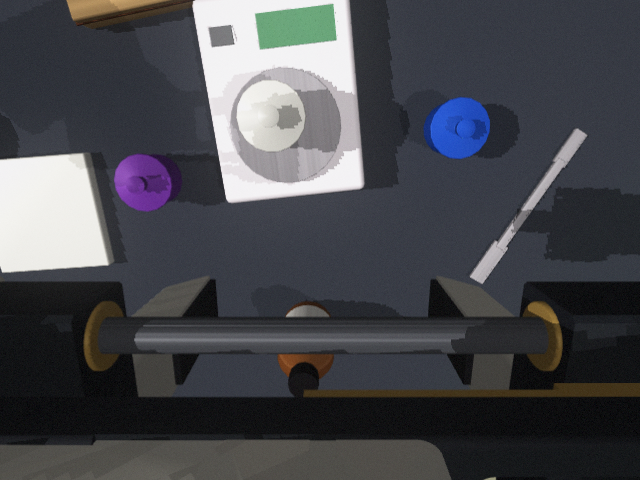

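Wrist view 2: the pan is centred near (286,125), radius about 55 px, with the white crucible at (270,116) left of its middle. The purple (145,183) and blue (458,128) look-alikes are on the bench, the tile is at the left edge, and the bottle is at (305,350). Next are the tile and the tripod.

```bash
python3 -m jog '[{"fingers":0,"x":0,"y":-2,"z":-5.8,"spin":0},{"fingers":0,"x":0,"y":-4,"z":-11.6,"spin":0},{"fingers":0,"x":0,"y":-6,"z":-17.4,"spin":0},{"fingers":0,"x":0,"y":-8,"z":-22.5,"spin":0},{"fingers":0,"x":0,"y":-8,"z":-22.5,"spin":0}]'
python3 - <<'E'
from h import *
w=shot('wrist');save(w,'pics/w3.png');np.save('w3.npy',w,allow_pickle=True)
E
python3 -m jog '[{"fingers":0,"x":0,"y":2,"z":-5.8,"spin":0},{"fingers":0,"x":0,"y":4,"z":-11.6,"spin":0},{"fingers":0,"x":0,"y":6,"z":-17.4,"spin":0},{"fingers":0,"x":0,"y":8,"z":-23.2,"spin":0},{"fingers":0,"x":0,"y":8,"z":-27,"spin":0}]'
python3 -m jog '[{"fingers":0,"x":0,"y":0,"z":0,"spin":0},{"fingers":0,"x":0,"y":0,"z":0,"spin":0}]'
python3 - <<'E'
from h import *
w=shot('wrist');save(w,'pics/w4.png');np.save('w4.npy',w,allow_pickle=True)
for n in('scene','side'):
  p=shot(n);np.save(n+'.npy',p,allow_pickle=True)
a=np.load('w3.npy',allow_pickle=True).item()
cv2.imwrite('pics/w34.png',np.hstack([a['color'][:300],w['color'][:300]])[...,::-1][:, :].repeat(1,0)) if 0 else cv2.imwrite('pics/w34.png',np.vstack([a['color'][:290],w['color'][:290]])[...,::-1])
E
```

```text
time: 3.92
tool_pos: [0.6932, -0.1207, 0.4051]
tool_rot: [-2.872, 1.57, -1.582]
contact_force: [0.6, 0.2, -0.1]
opening: 0.0916
time: 4.6
tool_pos: [0.5422, -0.3551, 0.406]
tool_rot: [-1.265, 1.57, 0.03]
contact_force: [1.0, -0.5, 0.8]
opening: 0.0918
time: 4.85
tool_pos: [0.5441, -0.3537, 0.4051]
tool_rot: [-0.337, 1.57, 0.959]
contact_force: [0.0, 0.0, 0.3]
opening: 0.0918
```

View pics/w34.png

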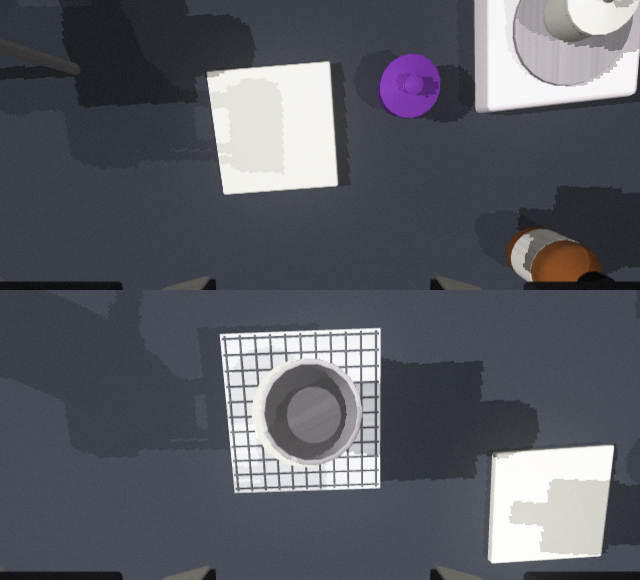

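Upper half: the empty tile has corners (208,73), (329,62), (338,185), (222,194), with purple at (411,86). Lower half: the gauze has corners (221,334), (380,329), (380,488), (235,493) and the beaker rim is centred at (307,412). I'll triangulate from these.

```bash
cat > m.py <<'E'
from h import *
L=lambda f:np.load(f+'.npy',allow_pickle=True).item()
w1,w2,w3,w4,sc,si=[L(f) for f in('w1','w2','w3','w4','scene','side')]
def sub(p,c,w=5):
    g=cv2.cvtColor(p['color'],cv2.COLOR_RGB2GRAY)
    return cv2.cornerSubPix(g,np.float32(c).reshape(-1,1,2),(w,w),(-1,-1),(3,50,.01)).reshape(-1,2)
def quad(n,p,c,q,d,z,wd=3):
    a=sub(p,c);b=sub(q,d,wd);T=[tri([(p,u),(q,v)]) for u,v in zip(a,b)]
    X=np.array([t[0] for t in T]);P=np.array([atz(p,u,z) for u in a]);e=P[[1,2,3,0]]-P
    print(n,'tri mean',X.mean(0).round(4),'z',X[:,2].round(3),'res',max(t[1] for t in T).round(4),'| atz',P.mean(0).round(4),'sides',np.linalg.norm(e,axis=1).round(4),'ang',np.degrees(np.arctan2(e[:,1],e[:,0])).round(1))
E
cat > m1.py <<'E'
from m import *
quad('hot',w1,[(361,110),(492,66),(521,187),(400,234)],sc,[(502.3,229.3),(550,245),(536.7,280),(483,260)],.07)
quad('tile',w3,[(208,73),(329,62),(338,185),(222,194)],w4,[(491,163),(613,156),(602,267),(488,272)],.012,5)
quad('gauze',w4,[(221,44),(380,39),(380,198),(235,203)],si,[(362,368),(380,425),(312,436),(295,384)],.1)
quad('gauze_sc',w4,[(221,44),(380,39),(380,198),(235,203)],sc,[(230,122),(265,136),(237,152),(199,137)],.1)
E
python3 m1.py
python3 - <<'E'
from m import *
a=cv2.resize(w2['color'][50:200,200:370],None,fx=2.3,fy=2.3,interpolation=2)
b=cv2.resize(w1['color'][50:250,350:540],None,fx=2,fy=2,interpolation=2)
c=cv2.resize(sc['color'][225:285,335:420],None,fx=4.6,fy=4.6,interpolation=2)
d=cv2.resize(sc['color'][100:165,190:275],None,fx=4.6,fy=4.6,interpolation=2)
def pad(i,h=400,w=392):
    o=np.zeros((h,w,3),np.uint8);o[:min(h,i.shape[0]),:min(w,i.shape[1])]=i[:h,:w];return o
im=np.vstack([np.hstack([pad(a,345),pad(c,345)])])
cv2.imwrite('pics/c2.png',im[...,::-1])
E
```

```text
hot tri mean [0.4542 0.3278 0.0671] z [0.066 0.07  0.063 0.07 ] res 0.0041 | atz [0.4539 0.3264 0.07  ] sides [0.1029 0.0953 0.1043 0.1019] ang [  92.4    4.   -83.9 -176.8]
tile tri mean [ 0.6147 -0.1446  0.011 ] z [0.007 0.012 0.012 0.012] res 0.0019 | atz [ 0.6145 -0.1439  0.012 ] sides [0.1079 0.109  0.1087 0.1079] ang [  78.7  -11.7 -101.8  167.9]
gauze tri mean [ 0.4727 -0.3456  0.117 ] z [ 0.233  0.138 -0.119  0.216] res 0.0721 | atz [ 0.4701 -0.3462  0.1   ] sides [0.1054 0.1059 0.1056 0.1053] ang [  76.3  -13.6 -104.   166.2]
gauze_sc tri mean [ 0.4688 -0.3464  0.0974] z [0.087 0.099 0.106 0.098] res 0.0083 | atz [ 0.4701 -0.3462  0.1   ] sides [0.1054 0.1059 0.1056 0.1053] ang [  76.3  -13.6 -104.   166.2]
```

View pics/c2.png

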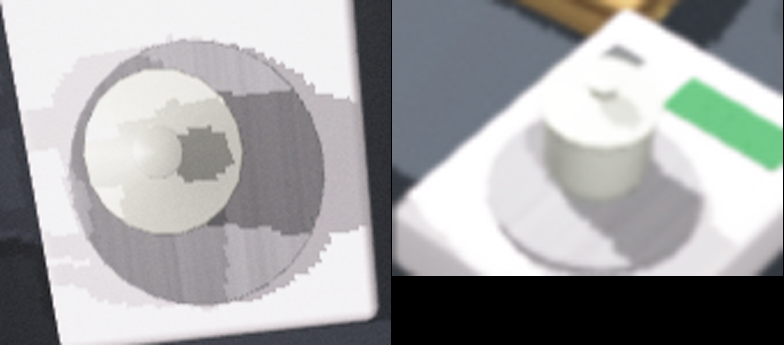

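Crop left (wrist): the pan edge runs through (195,40), (324,172), (208,304) and (70,160), and the crucible lid's circle is centred at (163,152). Crop right (scene): the lid is centred at (600,103).

```bash
python3 - <<'E'
from m import *
from scipy.optimize import least_squares
pts=[(195,40),(324,172),(208,304),(70,160),(285,82),(110,260)]
P=np.array([atz(w2,(x/2.3+200,y/2.3+50),.045) for x,y in pts])[:, :2]
r=least_squares(lambda c:np.linalg.norm(P-c[:2],axis=1)-c[2],[.6,.1,.046]);print('pan',r.x.round(4),r.fun.round(4))
h=sub(w1,[(361,110),(492,66),(521,187),(400,234)]);print(h)
Q=[atz(w1,u,.07)[:2].round(4) for u in [(361,110),(492,66),(521,187),(400,234)]];print('hot',Q,np.mean(Q,0))
print('cru lid tri',tri([(w2,(270.9,116.1)),(sc,(380.2,247.4))]),'atz',atz(w2,(270.9,116.1),.087))
print('bk rim tri',tri([(w4,(307,122)),(sc,(231,111))]),'atz',atz(w4,(307,122),.172))
print('wt knob tri',tri([(w1,(482,155)),(sc,(528,232)),(si,(186,184))]),'atz',atz(w1,(482,155),.132))
# sharpen: circles via contours
def circ(p,mask,name,z):
    cs,_=cv2.findContours(mask.astype(np.uint8),cv2.RETR_EXTERNAL,cv2.CHAIN_APPROX_NONE);c=max(cs,key=cv2.contourArea);print(name,cv2.fitEllipse(c),atz(p,cv2.fitEllipse(c)[0],z).round(4))
c=w4['color'].astype(int);H=cv2.cvtColor(w4['color'],cv2.COLOR_RGB2HSV)
m=np.zeros((480,640),bool);m[60:185,245:370]=H[60:185,245:370,2]<150
circ(w4,m,'bk inner',.172)
go((.473,-.34,.145),pinch=True)
E
```

```text
pan [0.6026 0.1097 0.0452] [ 0.0002  0.0002  0.0006  0.0006 -0.0006 -0.001 ]
[[359.93192  112.019325]
 [492.86652   66.21111 ]
 [521.       187.      ]
 [397.71957  234.33084 ]]
hot [array([0.4056, 0.273 ]), array([0.4022, 0.3741]), array([0.4975, 0.3813]), array([0.5088, 0.2795])] [0.453525 0.326975]
cru lid tri (array([0.59388582, 0.1048591 , 0.08457077]), np.float64(5.104779647268362e-05)) atz [0.59406786 0.1050812  0.087     ]
bk rim tri (array([ 0.47012089, -0.33999144,  0.16740053]), np.float64(0.0016520749179976654)) atz [ 0.47136104 -0.34107807  0.172     ]
wt knob tri (array([0.45413844, 0.33408766, 0.12330638]), np.float64(0.0032974444743173455)) atz [0.45392641 0.33305276 0.132     ]
bk inner ((308.3367004394531, 121.04959869384766), (86.09140014648438, 96.29328918457031), 11.391252517700195) [ 0.4711 -0.3403  0.172 ]
shift [10.07  7.24 -0.59] jaw 74.3 x [ 0.  0. -1.] t 5.0
```

```bash
python3 -m jog '[{"fingers":0,"x":0,"y":5,"z":-0.7,"spin":0},{"fingers":0,"x":3,"y":7.4,"z":-0.7,"spin":0},{"fingers":0,"x":6,"y":7.4,"z":-0.7,"spin":0},{"fingers":0,"x":9,"y":7.4,"z":-0.7,"spin":0},{"fingers":0,"x":10.4,"y":7.4,"z":-0.7,"spin":0}]' 15
python3 -m jog '[{"fingers":0,"x":0,"y":0,"z":0,"spin":0},{"fingers":0,"x":0,"y":0,"z":0,"spin":0},{"fingers":0.3,"x":0,"y":0,"z":0,"spin":0}]'
python3 - <<'E'
from h import *
go((.471,-.3405,.142),pinch=True)
w=shot('side');save(w,'pics/s1.png',(260,260,460,460),3)
E
```

```text
time: 5.62
tool_pos: [0.4705, -0.3414, 0.2993]
tool_rot: [0.987, 1.568, 2.282]
contact_force: [0.9, 0.4, 0.5]
opening: 0.0918
time: 6.0
tool_pos: [0.4706, -0.3427, 0.3018]
tool_rot: [-2.022, 1.569, -0.728]
contact_force: [-0.7, -0.0, 0.3]
opening: 0.0861
shift [0.06 0.05 0.23] jaw 74.2 x [ 0.002 -0.001 -1.   ] t 6.0
```

View pics/s1.png

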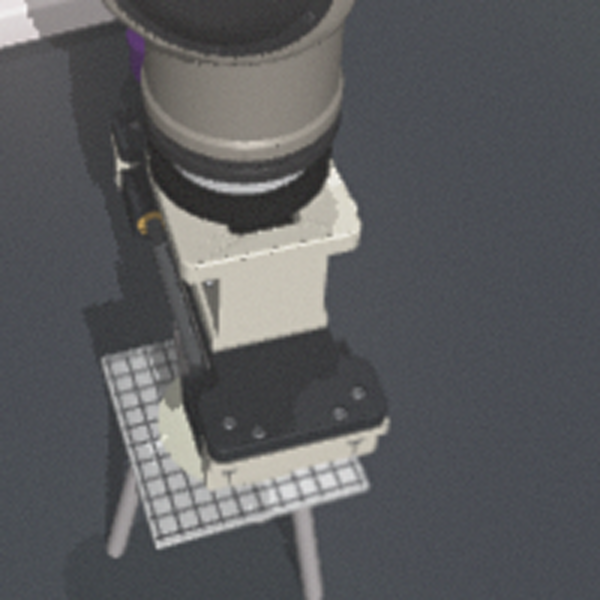

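The gripper hides the beaker in this view; no contact force shows. Closing.

```bash
python3 -m jog '[{"fingers":1,"x":0,"y":0,"z":0,"spin":0},{"fingers":1,"x":0,"y":0,"z":0,"spin":0},{"fingers":1,"x":0,"y":0,"z":0,"spin":0},{"fingers":1,"x":0,"y":0,"z":0,"spin":0},{"fingers":1,"x":0,"y":0,"z":0,"spin":0}]' 15
python3 -m jog '[{"fingers":1,"x":0,"y":0,"z":0,"spin":0},{"fingers":1,"x":0,"y":0,"z":0,"spin":0},{"fingers":1,"x":-1,"y":0,"z":0,"spin":0},{"fingers":1,"x":-3,"y":0,"z":0,"spin":0},{"fingers":1,"x":-7,"y":0,"z":0,"spin":0}]' 15
python3 - <<'E'
from h import *
go((.6146,-.1442,.20),pinch=True)
E
```

```text
time: 6.68
tool_pos: [0.4703, -0.3425, 0.3008]
tool_rot: [-0.702, 1.571, 0.592]
contact_force: [0.4, 1.6, 0.3]
opening: 0.0524
time: 7.3
tool_pos: [0.4699, -0.3425, 0.3703]
tool_rot: [1.135, 1.567, 2.429]
contact_force: [0.5, -0.0, -1.2]
opening: 0.0526
shift [ 1.12 -8.55 23.  ] jaw 74.1 x [-0.003  0.002 -1.   ] t 7.3
```

```bash
python3 -m jog '[{"fingers":1,"x":0,"y":-2.1,"z":5.7,"spin":0},{"fingers":1,"x":0,"y":-4.2,"z":11.4,"spin":0},{"fingers":1,"x":0,"y":-6.3,"z":17.1,"spin":0},{"fingers":1,"x":4,"y":-8.55,"z":22,"spin":0},{"fingers":1,"x":9,"y":-8.55,"z":23,"spin":0}]'
python3 -m jog '[{"fingers":1,"x":3,"y":0,"z":0,"spin":0},{"fingers":1,"x":5,"y":0,"z":0,"spin":0},{"fingers":1,"x":5,"y":0,"z":0,"spin":0},{"fingers":1,"x":5,"y":0,"z":0,"spin":0}]'
python3 - <<'E'
from h import *
go((.6146,-.1442,.054),pinch=True);print(robot.observe()['contact_force'])
E
```

```text
time: 7.92
tool_pos: [0.6174, -0.1421, 0.2816]
tool_rot: [-1.576, 1.565, -0.279]
contact_force: [0.3, -0.4, -2.0]
opening: 0.0523
time: 8.43
tool_pos: [0.6158, -0.145, 0.2319]
tool_rot: [-1.664, 1.569, -0.371]
contact_force: [0.0, -0.3, -1.1]
opening: 0.0527
shift [1.87 0.17 0.05] jaw 74.1 x [ 0.002 -0.001 -1.   ] t 8.43
[ 0.04897382 -0.25335208 -1.10086753]
```

```bash
python3 -m jog '[{"fingers":1,"x":0.8,"y":0.1,"z":0,"spin":0},{"fingers":1,"x":1.4,"y":0.1,"z":0,"spin":0},{"fingers":1,"x":1.7,"y":0.1,"z":0,"spin":0},{"fingers":1,"x":1.7,"y":0.1,"z":0,"spin":0}]'
python3 -m jog '[{"fingers":1,"x":0.1,"y":0,"z":0,"spin":0},{"fingers":1,"x":0.1,"y":0,"z":0,"spin":0}]'
python3 -m jog '[{"fingers":1,"x":0.1,"y":0,"z":0,"spin":0},{"fingers":1,"x":0.1,"y":0,"z":0,"spin":0}]'
python3 - <<'E'
from h import *
go((.6146,-.1442,.054),pinch=True);print(robot.observe()['contact_force'])
E
```

```text
time: 8.93
tool_pos: [0.6144, -0.1444, 0.2134]
tool_rot: [1.373, 1.57, 2.667]
contact_force: [0.2, -0.9, -0.6]
opening: 0.0526
time: 9.18
tool_pos: [0.6145, -0.1444, 0.2129]
tool_rot: [-1.465, 1.57, -0.171]
contact_force: [0.2, 0.4, -0.7]
opening: 0.0522
time: 9.43
tool_pos: [0.6147, -0.1444, 0.2126]
tool_rot: [-1.598, 1.569, -0.304]
contact_force: [-0.5, 0.3, 4.9]
opening: 0.052
shift [-0.06  0.05  0.02] jaw 74.1 x [ 0.002 -0.001 -1.   ] t 9.43
[-0.50416323  0.26878977  4.94258332]
```

Contact (about 6 N up). Release and lift.

```bash
python3 -m jog '[{"fingers":0,"x":0,"y":0,"z":0,"spin":0},{"fingers":0,"x":0,"y":0,"z":0,"spin":0},{"fingers":0,"x":0,"y":0,"z":0,"spin":0},{"fingers":0,"x":0,"y":0,"z":0,"spin":0},{"fingers":0,"x":0,"y":0,"z":0,"spin":0}]'
python3 -m jog '[{"fingers":0,"x":-2,"y":0,"z":0,"spin":0},{"fingers":0,"x":-6,"y":0,"z":0,"spin":0},{"fingers":0,"x":-11,"y":0,"z":0,"spin":0},{"fingers":0,"x":-12,"y":0,"z":0,"spin":0}]'
python3 - <<'E'
from h import *
go((.594,.105,.14),pinch=True)
p=shot('scene');q=shot('side');cv2.imwrite('pics/t1.png',np.hstack([cv2.resize(p['color'][180:280,220:330],None,fx=3,fy=3),cv2.resize(q['color'][240:340,290:400],None,fx=3,fy=3)])[...,::-1])
E
```

```text
time: 10.05
tool_pos: [0.6144, -0.1444, 0.2116]
tool_rot: [1.078, 1.571, 2.372]
contact_force: [-0.3, -0.3, 0.1]
opening: 0.0911
time: 10.55
tool_pos: [0.615, -0.1446, 0.3358]
tool_rot: [-1.634, 1.564, -0.34]
contact_force: [1.3, 0.5, 0.0]
opening: 0.0917
shift [ 3.59  8.98 23.44] jaw 74.1 x [ 0.007 -0.002 -1.   ] t 10.55
```

View pics/t1.png

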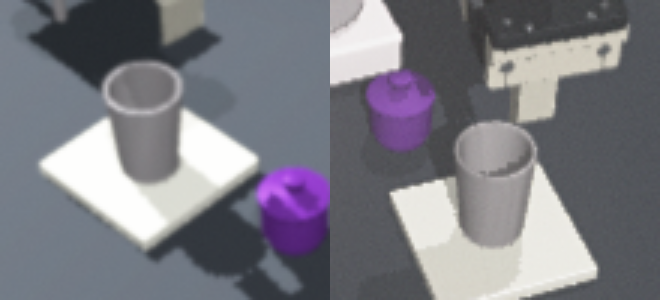

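The beaker stands upright in the middle of the tile in both views. Now the crucible.

```bash
python3 -m jog '[{"fingers":0,"x":0,"y":2.2,"z":5.7,"spin":0},{"fingers":0,"x":0,"y":4.4,"z":11.4,"spin":0},{"fingers":0,"x":0,"y":6.6,"z":17.1,"spin":0},{"fingers":0,"x":1,"y":8.8,"z":22.5,"spin":0},{"fingers":0,"x":3.6,"y":9,"z":23.4,"spin":0}]'
python3 -m jog '[{"fingers":0,"x":1,"y":0,"z":0,"spin":0},{"fingers":0,"x":2,"y":0,"z":0,"spin":0},{"fingers":0,"x":2,"y":0,"z":0,"spin":0}]'
python3 - <<'E'
from h import *
go((.594,.105,.07),pinch=True)
p=shot('scene');save(p,'pics/t2.png',(320,180,480,320),3)
E
```

```text
time: 11.28
tool_pos: [0.5908, 0.1091, 0.2945]
tool_rot: [0.897, 1.57, 2.195]
contact_force: [0.4, 0.3, -0.4]
opening: 0.0917
time: 11.65
tool_pos: [0.5918, 0.1042, 0.2749]
tool_rot: [1.902, 1.569, -3.089]
contact_force: [0.2, -0.6, -0.7]
opening: 0.0917
shift [ 4.57 -0.22  0.15] jaw 74.1 x [-0.002 -0.    -1.   ] t 11.65
```

View pics/t2.png

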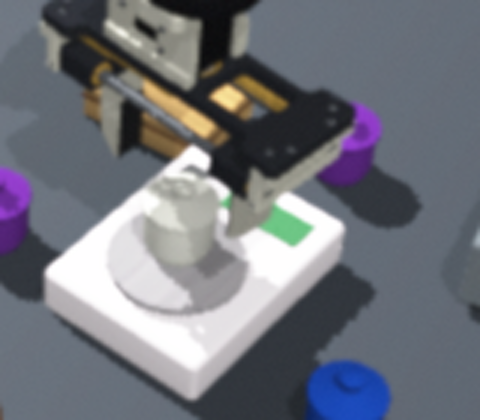

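The open fingers straddle the crucible (180,215 in the crop) with both sides clear. Descend and grip.

```bash
python3 -m jog '[{"fingers":0,"x":1.5,"y":-0.2,"z":0.1,"spin":0},{"fingers":0,"x":3,"y":-0.2,"z":0.1,"spin":0},{"fingers":0,"x":4,"y":-0.2,"z":0.1,"spin":0},{"fingers":0,"x":4.5,"y":-0.2,"z":0.1,"spin":0},{"fingers":0,"x":4.5,"y":-0.2,"z":0.1,"spin":0}]'
python3 -m jog '[{"fingers":1,"x":0,"y":0,"z":0,"spin":0},{"fingers":1,"x":0,"y":0,"z":0,"spin":0},{"fingers":1,"x":0,"y":0,"z":0,"spin":0},{"fingers":1,"x":0,"y":0,"z":0,"spin":0},{"fingers":1,"x":0,"y":0,"z":0,"spin":0}]' 15
python3 - <<'E'
from h import *
go((.594,.105,.07),pinch=True)
E
python3 -m jog '[{"fingers":1,"x":0,"y":0,"z":0,"spin":0},{"fingers":1,"x":0,"y":0,"z":0,"spin":0},{"fingers":1,"x":-1,"y":0,"z":0,"spin":0},{"fingers":1,"x":-4,"y":0,"z":0,"spin":0},{"fingers":1,"x":-9,"y":0,"z":0,"spin":0}]' 15
python3 -m jog '[{"fingers":1,"x":-4,"y":0,"z":0,"spin":0},{"fingers":1,"x":-6,"y":0,"z":0,"spin":0}]'
python3 - <<'E'
from h import *
go((.4701,-.3462,.125),pinch=True)
p=shot('scene');save(p,'pics/t3.png',(320,140,480,300),3)
E
```

```text
time: 12.32
tool_pos: [0.5939, 0.1058, 0.2303]
tool_rot: [1.75, 1.57, 3.044]
contact_force: [-0.2, -0.3, 0.6]
opening: 0.092
time: 12.95
tool_pos: [0.594, 0.1057, 0.2308]
tool_rot: [-0.989, 1.571, 0.305]
contact_force: [-0.9, -0.5, 0.4]
opening: 0.0483
shift [ 0.16 -0.02 -0.07] jaw 74.1 x [ 0.  0. -1.] t 12.95
time: 13.58
tool_pos: [0.5935, 0.1057, 0.3205]
tool_rot: [1.849, 1.567, -3.14]
contact_force: [1.5, -0.1, -1.1]
opening: 0.0484
time: 13.82
tool_pos: [0.594, 0.1058, 0.3841]
tool_rot: [-1.202, 1.566, 0.092]
contact_force: [-0.3, -0.1, -1.5]
opening: 0.048
shift [  9.92  -0.33 -46.91] jaw 74.1 x [ 0.004  0.    -1.   ] t 13.82
```

View pics/t3.png

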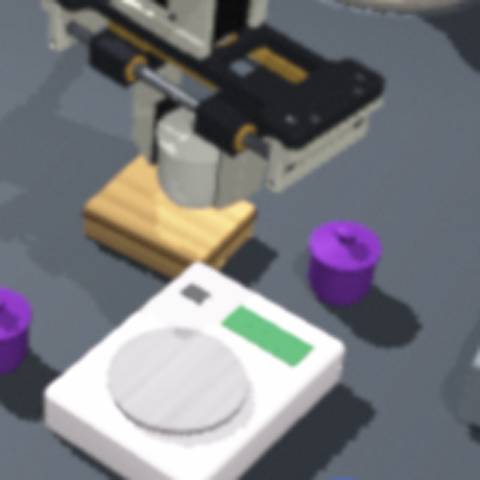

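The crucible is lifted and held upright; the opening is 48 mm. Carry it over the gauze.

```bash
python3 -m jog '[{"fingers":1,"x":0,"y":0,"z":-5,"spin":0},{"fingers":1,"x":0,"y":0,"z":-11,"spin":0},{"fingers":1,"x":0,"y":0,"z":-17,"spin":0},{"fingers":1,"x":0,"y":0,"z":-23,"spin":0},{"fingers":1,"x":0,"y":0,"z":-29,"spin":0}]'
python3 -m jog '[{"fingers":1,"x":0,"y":0,"z":-6,"spin":0},{"fingers":1,"x":0,"y":0,"z":-12,"spin":0},{"fingers":1,"x":2,"y":-0.3,"z":-17,"spin":0},{"fingers":1,"x":5,"y":-0.3,"z":-17.9,"spin":0},{"fingers":1,"x":7,"y":-0.3,"z":-17.9,"spin":0}]'
python3 -m jog '[{"fingers":1,"x":0,"y":0,"z":0,"spin":0},{"fingers":1,"x":0,"y":0,"z":0,"spin":0}]'
python3 - <<'E'
from h import *
go((.4701,-.3462,.1266),pinch=True)
p=shot('scene');q=shot('side');cv2.imwrite('pics/t4.png',np.hstack([cv2.resize(p['color'][80:180,180:290],None,fx=3.5,fy=3.5),cv2.resize(q['color'][330:440,270:390],None,fx=3.2,fy=3.2)[:350]])[...,::-1])
E
```

```text
time: 14.5
tool_pos: [0.5138, -0.1748, 0.3805]
tool_rot: [0.761, 1.57, 2.055]
contact_force: [0.2, -0.0, -0.5]
opening: 0.048
time: 15.12
tool_pos: [0.4677, -0.3473, 0.3088]
tool_rot: [1.033, 1.569, 2.325]
contact_force: [0.2, -1.4, -1.6]
opening: 0.0483
time: 15.38
tool_pos: [0.469, -0.3462, 0.3115]
tool_rot: [-1.952, 1.57, -0.657]
contact_force: [-0.1, -0.9, 0.1]
opening: 0.0484
shift [ 2.57 -0.09  0.04] jaw 74.2 x [ 0.001 -0.001 -1.   ] t 15.38
```

View pics/t4.png

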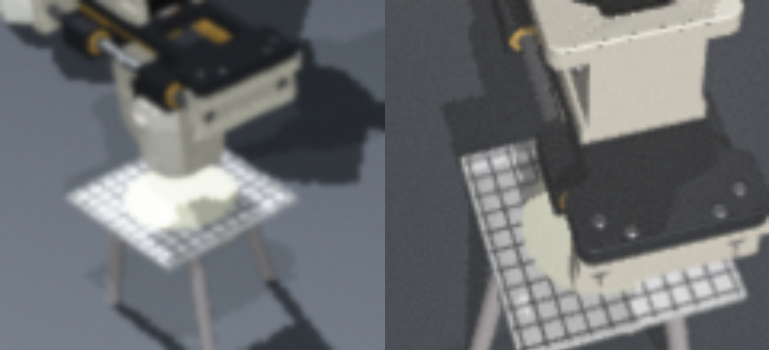

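The crucible hangs above the pale patch in the middle of the gauze (180,195 in the left crop). Lower it until it touches.

```bash
python3 -m jog '[{"fingers":1,"x":1,"y":-0.1,"z":0,"spin":0},{"fingers":1,"x":1.8,"y":-0.1,"z":0,"spin":0},{"fingers":1,"x":2.2,"y":-0.1,"z":0,"spin":0},{"fingers":1,"x":2.2,"y":-0.1,"z":0,"spin":0}]'
for i in 1; do python3 -m jog '[{"fingers":1,"x":0.15,"y":0,"z":0,"spin":0},{"fingers":1,"x":0.15,"y":0,"z":0,"spin":0}]'; done
python3 -m jog '[{"fingers":1,"x":0.1,"y":0,"z":0,"spin":0},{"fingers":1,"x":0.1,"y":0,"z":0,"spin":0}]'
python3 - <<'E'
from h import *
go((.4701,-.3462,.1266),pinch=True)
E
```

```text
time: 15.98
tool_pos: [0.4696, -0.3464, 0.2881]
tool_rot: [1.006, 1.57, 2.3]
contact_force: [-0.3, -0.4, -1.4]
opening: 0.0478
time: 16.23
tool_pos: [0.4697, -0.3466, 0.2873]
tool_rot: [-1.554, 1.571, -0.26]
contact_force: [-0.2, 0.7, -1.9]
opening: 0.0482
time: 16.48
tool_pos: [0.4696, -0.3465, 0.2862]
tool_rot: [-0.046, 1.571, 1.248]
contact_force: [0.5, 0.2, -1.5]
opening: 0.0477
shift [ 0.04 -0.04  0.04] jaw 74.1 x [ 0.  0. -1.] t 16.48
```

```bash
python3 -m jog '[{"fingers":1,"x":0.1,"y":0,"z":0,"spin":0},{"fingers":1,"x":0.1,"y":0,"z":0,"spin":0}]'
python3 -m jog '[{"fingers":1,"x":0.05,"y":0,"z":0,"spin":0},{"fingers":1,"x":0.05,"y":0,"z":0,"spin":0}]'
```

```text
time: 16.73
tool_pos: [0.4697, -0.3466, 0.2858]
tool_rot: [-1.955, 1.57, -0.661]
contact_force: [-1.5, 1.2, 4.6]
opening: 0.0482
time: 16.98
tool_pos: [0.4697, -0.3465, 0.2857]
tool_rot: [-1.998, 1.57, -0.704]
contact_force: [-2.8, 1.6, 7.8]
opening: 0.048
```

```bash
python3 -m jog '[{"fingers":0,"x":0,"y":0,"z":0,"spin":0},{"fingers":0,"x":0,"y":0,"z":0,"spin":0},{"fingers":0,"x":0,"y":0,"z":0,"spin":0},{"fingers":0,"x":0,"y":0,"z":0,"spin":0},{"fingers":0,"x":0,"y":0,"z":0,"spin":0}]'
python3 -m jog '[{"fingers":0,"x":-2,"y":0,"z":0,"spin":0},{"fingers":0,"x":-6,"y":0,"z":0,"spin":0},{"fingers":0,"x":-11,"y":0,"z":0,"spin":0},{"fingers":0,"x":-12,"y":-4,"z":0,"spin":0},{"fingers":0,"x":-12,"y":-7.5,"z":0,"spin":0}]'
python3 -m jog '[{"fingers":0,"x":0,"y":0,"z":0,"spin":0},{"fingers":0,"x":0,"y":0,"z":0,"spin":0}]'
python3 - <<'E'
from h import *
w=shot('wrist');np.save('w5.npy',w,allow_pickle=True);save(w,'pics/w5.png',(170,0,470,280),2.4)
for X in [(.4701,-.3462,.142)]:print(proj(w,X))
print([(d['xy'],d['conf']) for d in robot.look_for('crucible',w)])
go((.66,.12,.41))
E
```

```text
time: 17.6
tool_pos: [0.4697, -0.3465, 0.2846]
tool_rot: [0.65, 1.571, 1.944]
contact_force: [0.3, 0.1, 0.5]
opening: 0.0904
time: 18.23
tool_pos: [0.5426, -0.3673, 0.4069]
tool_rot: [-1.984, 1.567, -0.691]
contact_force: [-0.4, -0.6, 0.6]
opening: 0.0917
time: 18.48
tool_pos: [0.5413, -0.3668, 0.4041]
tool_rot: [1.194, 1.569, 2.488]
contact_force: [0.3, 0.1, -0.5]
opening: 0.0918
[322.41643963 122.56627855]
[([321.6, 121.8], 0.8)]
shift [-0.52  1.88 50.09] jaw 74.1 x [-0.001  0.    -1.   ] t 18.57
```

View pics/w5.png

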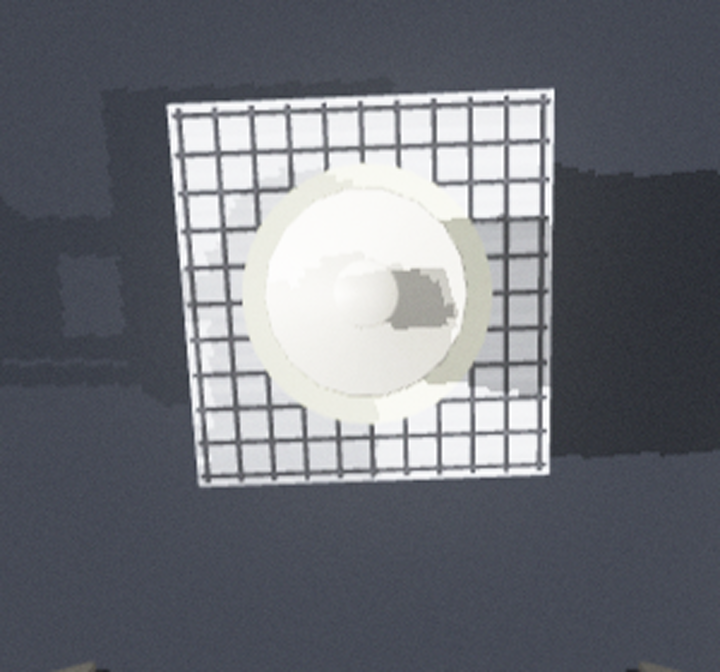

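The crucible stands upright on the patch, in the middle of the gauze (circle centre (367,292), gauze centre about (368,290)), and projection and detector agree within 1 px. Next: views of the empty pan and the weight.

```bash
python3 -m jog '[{"fingers":0,"x":0,"y":0,"z":5,"spin":0},{"fingers":0,"x":0,"y":0.5,"z":11,"spin":0},{"fingers":0,"x":0,"y":1,"z":17,"spin":0},{"fingers":0,"x":0,"y":1.5,"z":23,"spin":0},{"fingers":0,"x":0,"y":1.9,"z":29,"spin":0}]'
python3 -m jog '[{"fingers":0,"x":0,"y":0,"z":6,"spin":0},{"fingers":0,"x":0,"y":0,"z":12,"spin":0},{"fingers":0,"x":0,"y":0,"z":18,"spin":0},{"fingers":0,"x":0,"y":0,"z":21,"spin":0},{"fingers":0,"x":0,"y":0,"z":21,"spin":0}]'
python3 - <<'E'
from h import *
w=shot('wrist');np.save('w6.npy',w,allow_pickle=True);print(proj(w,(.6026,.1097,.045)))
go((.54,.34,.41))
E
python3 -m jog '[{"fingers":0,"x":0,"y":4,"z":4,"spin":0},{"fingers":0,"x":0,"y":8,"z":8,"spin":0},{"fingers":0,"x":0,"y":12,"z":12,"spin":0},{"fingers":0,"x":0,"y":16,"z":16,"spin":0},{"fingers":0,"x":0,"y":17.5,"z":18,"spin":0}]'
python3 -m jog '[{"fingers":0,"x":0,"y":0,"z":0,"spin":0},{"fingers":0,"x":0,"y":0,"z":0,"spin":0}]'
python3 - <<'E'
from h import *
w=shot('wrist');np.save('w7.npy',w,allow_pickle=True)
a=np.load('w6.npy',allow_pickle=True).item()
x,y=proj(a,(.6026,.1097,.045)).astype(int);u,v=proj(w,(.4535,.327,.07)).astype(int)
o1=(max(x-95,0),max(y-95,0));o2=(max(u-95,0),max(v-95,0));print(o1,o2)
f=lambda p,o:cv2.resize(p['color'][o[1]:o[1]+190,o[0]:o[0]+190],(399,399),interpolation=2)
cv2.imwrite('pics/w67.png',np.hstack([f(a,o1),f(w,o2)])[...,::-1])
go((.4539,.333,.10),pinch=True)
E
```

```text
time: 19.2
tool_pos: [0.6021, -0.0813, 0.4053]
tool_rot: [-1.544, 1.57, -0.251]
contact_force: [0.7, 0.3, -0.9]
opening: 0.0919
time: 19.82
tool_pos: [0.6597, 0.1212, 0.4047]
tool_rot: [0.521, 1.57, 1.818]
contact_force: [-0.3, -0.3, 0.1]
opening: 0.0914
[290.63628134 151.88331667]
shift [-0.53 17.51 17.96] jaw 74.2 x [-0. -0. -1.] t 19.88
time: 20.5
tool_pos: [0.5394, 0.3406, 0.4055]
tool_rot: [-0.439, 1.57, 0.856]
contact_force: [0.3, 0.5, -0.6]
opening: 0.0919
time: 20.75
tool_pos: [0.5416, 0.3384, 0.405]
tool_rot: [-2.298, 1.57, -1.006]
contact_force: [-0.9, -0.3, 0.1]
opening: 0.092
(np.int64(195), np.int64(56)) (np.int64(181), np.int64(18))
shift [14.57  8.31 -2.91] jaw 74.0 x [ 0. -0. -1.] t 20.8
```

View pics/w67.png

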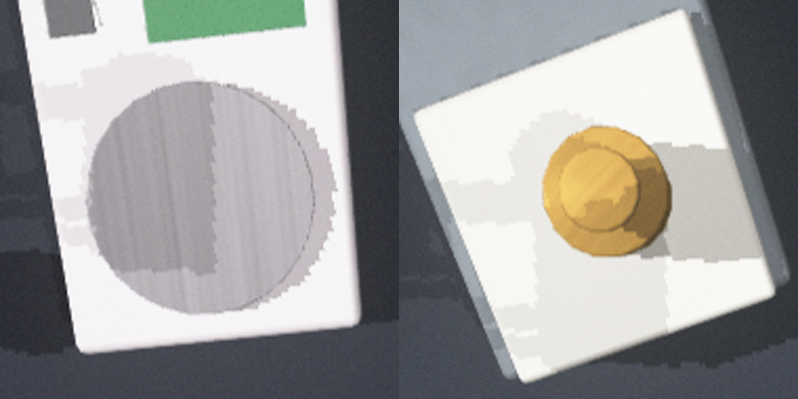

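Left: the empty pan has edges at x 88 to 314 and y 80 to 314. Right: the hot plate top has corners (414,115), (685,10), (773,293), (524,382). The weight's knob is centred at (600,189), its body at (607,191).

```bash
python3 - <<'E'
from m import *
w6,w7=L('w6'),L('w7')
f=lambda o,x,y:(o[0]+(x+.5)/2.1-.5,o[1]+(y+.5)/2.1-.5)
print('pan',atz(w6,f((195,56),201.5,197),.045).round(4))
c=[f((181,18),x-399,y) for x,y in[(414,115),(685,10),(773,293),(524,382)]]
Q=np.array([atz(w7,u,.07)[:2] for u in c]);print('hot',Q.round(4).tolist(),Q.mean(0).round(4),np.linalg.norm(Q-np.roll(Q,-1,0),axis=1).round(4))
h1=[(361,110),(492,66),(521,187),(400,234)]
print('hot corner tri',[tri([(w1,a),(w7,b)])[0].round(4).tolist() for a,b in zip(h1,c)])
k=f((181,18),201,189);print('knob',atz(w7,k,.132).round(4),'tri',tri([(w7,k),(w1,(482,155)),(sc,(528,232))]))
print('body',atz(w7,f((181,18),208,191),.112).round(4))
go((.453,.333,.095),pinch=True)
E
```

```text
pan [0.6008 0.1103 0.045 ]
hot [[0.4076, 0.2727], [0.4018, 0.3743], [0.5025, 0.3793], [0.5087, 0.2789]] [0.4551 0.3263] [0.1018 0.1009 0.1006 0.1013]
hot corner tri [[0.4064, 0.2727, 0.0686], [0.402, 0.3742, 0.0699], [0.5002, 0.3805, 0.0694], [0.5084, 0.2793, 0.0714]]
knob [0.4545 0.3342 0.132 ] tri (array([0.45451729, 0.33422679, 0.12743624]), np.float64(0.0005753822099125741))
body [0.4541 0.3343 0.112 ]
shift [15.07  8.4  -2.94] jaw 74.0 x [ 0. -0. -1.] t 20.8
```

```bash
python3 -m jog '[{"fingers":0,"x":0,"y":5,"z":-2,"spin":0},{"fingers":0,"x":4,"y":8.3,"z":-2.8,"spin":0},{"fingers":0,"x":9,"y":8.3,"z":-2.8,"spin":0},{"fingers":0,"x":11,"y":8.3,"z":-2.8,"spin":0},{"fingers":0,"x":11,"y":8.3,"z":-2.8,"spin":0}]'
python3 - <<'E'
from h import *
go((.4543,.3343,.095),pinch=True)
E
python3 -m jog '[{"fingers":0,"x":1.5,"y":0,"z":0,"spin":0},{"fingers":0,"x":3,"y":0,"z":0,"spin":0},{"fingers":0,"x":4,"y":0,"z":0,"spin":0},{"fingers":0,"x":4,"y":0,"z":0,"spin":0}]'
python3 -m jog '[{"fingers":1,"x":0,"y":0,"z":0,"spin":0},{"fingers":1,"x":0,"y":0,"z":0,"spin":0},{"fingers":1,"x":0,"y":0,"z":0,"spin":0},{"fingers":1,"x":0,"y":0,"z":0,"spin":0},{"fingers":1,"x":0,"y":0,"z":0,"spin":0}]' 25
python3 -m jog '[{"fingers":1,"x":0,"y":0,"z":0,"spin":0},{"fingers":1,"x":0,"y":0,"z":0,"spin":0},{"fingers":1,"x":0,"y":0,"z":0,"spin":0}]' 25
python3 - <<'E'
from h import *
go((.4543,.3343,.095),pinch=True)
E
```

```text
time: 21.42
tool_pos: [0.4539, 0.3345, 0.2934]
tool_rot: [2.396, 1.567, -2.595]
contact_force: [0.0, 0.3, 0.5]
opening: 0.0918
shift [ 3.92 -0.09  0.04] jaw 74.0 x [-0.003 -0.002 -1.   ] t 21.43
time: 21.92
tool_pos: [0.4533, 0.3358, 0.2538]
tool_rot: [2.328, 1.569, -2.661]
contact_force: [-0.6, 0.3, 0.8]
opening: 0.0917
time: 22.55
tool_pos: [0.4535, 0.3359, 0.2548]
tool_rot: [-0.569, 1.571, 0.725]
contact_force: [0.4, -0.1, -0.3]
opening: 0.0462
time: 22.92
tool_pos: [0.4534, 0.3356, 0.2548]
tool_rot: [2.73, 1.57, -2.259]
contact_force: [-0.5, -3.2, 2.8]
opening: 0.0389
shift [ 0.06 -0.13 -0.09] jaw 74.1 x [-0.    -0.001 -1.   ] t 22.93
```

```bash
python3 -m jog '[{"fingers":1,"x":-1,"y":0,"z":0,"spin":0},{"fingers":1,"x":-3,"y":0,"z":0,"spin":0},{"fingers":1,"x":-7,"y":0,"z":0,"spin":0},{"fingers":1,"x":-10,"y":0,"z":0,"spin":0},{"fingers":1,"x":-10,"y":0,"z":0,"spin":0}]'
python3 - <<'E'
from h import *
go((.6015,.110,.0706),pinch=True)
E
```

```text
time: 23.55
tool_pos: [0.4539, 0.3363, 0.3571]
tool_rot: [-0.718, 1.565, 0.576]
contact_force: [-0.5, -0.4, -3.8]
opening: 0.0389
shift [ 12.73 -20.27 -17.87] jaw 74.1 x [ 0.005  0.003 -1.   ] t 23.55
```

```bash
python3 -m jog '[{"fingers":1,"x":0,"y":-4,"z":-3.5,"spin":0},{"fingers":1,"x":0,"y":-8,"z":-7,"spin":0},{"fingers":1,"x":0,"y":-12,"z":-10.6,"spin":0},{"fingers":1,"x":0,"y":-16,"z":-14.1,"spin":0},{"fingers":1,"x":1,"y":-20,"z":-17.8,"spin":0}]'
python3 -m jog '[{"fingers":1,"x":4,"y":0,"z":0,"spin":0},{"fingers":1,"x":8,"y":0,"z":0,"spin":0},{"fingers":1,"x":9.5,"y":0,"z":0,"spin":0},{"fingers":1,"x":9.5,"y":0,"z":0,"spin":0},{"fingers":1,"x":9.5,"y":0,"z":0,"spin":0}]'
python3 - <<'E'
from h import *
go((.6015,.110,.0706),pinch=True)
E
```

```text
time: 24.18
tool_pos: [0.598, 0.1086, 0.3433]
tool_rot: [1.2, 1.57, 2.494]
contact_force: [-0.1, 1.0, -2.5]
opening: 0.0394
time: 24.8
tool_pos: [0.5978, 0.1103, 0.2511]
tool_rot: [-1.185, 1.568, 0.109]
contact_force: [0.8, -0.1, -3.5]
opening: 0.0393
shift [ 2.13 -0.32  0.05] jaw 74.2 x [ 0.003  0.    -1.   ] t 24.8
```

```bash
python3 -m jog '[{"fingers":1,"x":0.8,"y":-0.2,"z":0,"spin":0},{"fingers":1,"x":1.6,"y":-0.2,"z":0,"spin":0},{"fingers":1,"x":1.8,"y":-0.2,"z":0,"spin":0},{"fingers":1,"x":1.8,"y":-0.2,"z":0,"spin":0}]'
python3 -m jog '[{"fingers":1,"x":0.1,"y":0,"z":0,"spin":0},{"fingers":1,"x":0.1,"y":0,"z":0,"spin":0}]'
python3 -m jog '[{"fingers":1,"x":0.1,"y":0,"z":0,"spin":0},{"fingers":1,"x":0.1,"y":0,"z":0,"spin":0}]'
python3 - <<'E'
from h import *
go((.6015,.110,.0706),pinch=True)
E
```

```text
time: 25.3
tool_pos: [0.5991, 0.1094, 0.2315]
tool_rot: [1.657, 1.57, 2.95]
contact_force: [0.5, 0.1, -2.6]
opening: 0.039
time: 25.55
tool_pos: [0.5992, 0.1094, 0.2308]
tool_rot: [-0.857, 1.571, 0.437]
contact_force: [-0.0, 0.1, -2.7]
opening: 0.0395
time: 25.8
tool_pos: [0.5992, 0.1094, 0.2298]
tool_rot: [-0.917, 1.57, 0.377]
contact_force: [0.5, -0.2, -3.2]
opening: 0.0394
shift [ 0.   -0.2   0.11] jaw 74.1 x [ 0.  0. -1.] t 25.8
```

```bash
python3 -m jog '[{"fingers":1,"x":0,"y":-0.1,"z":0.1,"spin":0},{"fingers":1,"x":0.1,"y":-0.1,"z":0.1,"spin":0},{"fingers":1,"x":0.1,"y":-0.1,"z":0.1,"spin":0}]'
python3 -m jog '[{"fingers":1,"x":0.1,"y":0,"z":0,"spin":0},{"fingers":1,"x":0.1,"y":0,"z":0,"spin":0}]'
```

```text
time: 26.18
tool_pos: [0.6004, 0.1102, 0.2298]
tool_rot: [-1.289, 1.57, 0.005]
contact_force: [-2.5, 0.1, 4.7]
opening: 0.039
time: 26.42
tool_pos: [0.6004, 0.1102, 0.2297]
tool_rot: [-1.316, 1.57, -0.022]
contact_force: [-4.8, -0.8, 11.4]
opening: 0.0394
```

```bash
python3 -m jog '[{"fingers":0,"x":0,"y":0,"z":0,"spin":0},{"fingers":0,"x":0,"y":0,"z":0,"spin":0},{"fingers":0,"x":0,"y":0,"z":0,"spin":0},{"fingers":0,"x":0,"y":0,"z":0,"spin":0},{"fingers":0,"x":0,"y":0,"z":0,"spin":0}]'
python3 -m jog '[{"fingers":0,"x":-2,"y":0,"z":0,"spin":0},{"fingers":0,"x":-6,"y":0,"z":0,"spin":0},{"fingers":0,"x":-11,"y":0,"z":0,"spin":0},{"fingers":0,"x":-16,"y":-4,"z":0,"spin":0},{"fingers":0,"x":-17,"y":-7,"z":0,"spin":0}]'
python3 -m jog '[{"fingers":0,"x":0,"y":0,"z":0,"spin":0},{"fingers":0,"x":0,"y":0,"z":0,"spin":0}]'
python3 - <<'E'
from h import *
w=shot('wrist');np.save('w8.npy',w,allow_pickle=True)
print('pan px',proj(w,(.6015,.11,.045)))
x,y=proj(w,(.6015,.11,.107)).astype(int);print('exp knob',proj(w,(.6015,.11,.107)),'body',proj(w,(.6015,.11,.087)))
H=cv2.cvtColor(w['color'],cv2.COLOR_RGB2HSV);m=((H[...,1]>120)&(H[...,0]>8)&(H[...,0]<30)).astype(np.uint8);m[:max(y-60,0)]=0;m[y+60:]=0;m[:,:x-60]=0;m[:,x+60:]=0
c=max(cv2.findContours(m,0,1)[0],key=cv2.contourArea);print('body ellipse',cv2.fitEllipse(c),atz(w,cv2.fitEllipse(c)[0],.087))
cv2.imwrite('pics/w8.png',cv2.resize(w['color'][max(y-80,0):y+110,x-90:x+100],None,fx=2.4,fy=2.4)[...,::-1])
go((.6146,-.1442,.0535),pinch=True)
E
```

```text
time: 27.05
tool_pos: [0.6004, 0.1101, 0.2276]
tool_rot: [1.276, 1.571, 2.57]
contact_force: [0.6, -0.6, 0.1]
opening: 0.0845
time: 27.68
tool_pos: [0.6687, 0.0908, 0.4027]
tool_rot: [-1.264, 1.563, 0.031]
contact_force: [0.9, 0.0, -1.0]
opening: 0.0916
time: 27.92
tool_pos: [0.6672, 0.0911, 0.3965]
tool_rot: [1.781, 1.568, 3.075]
contact_force: [-0.3, 1.2, -0.9]
opening: 0.0918
pan px [322.60521884 132.72776404]
exp knob [322.58445895 133.01539405] body [322.59212382 132.90919665]
body ellipse ((322.9021911621094, 133.45521545410156), (53.97486114501953, 55.356597900390625), 0.4890439510345459) [0.60192104 0.11010922 0.087     ]
shift [ 18.39  -1.47 -24.07] jaw 74.2 x [-0.003  0.    -1.   ] t 27.98
```

View pics/w8.png

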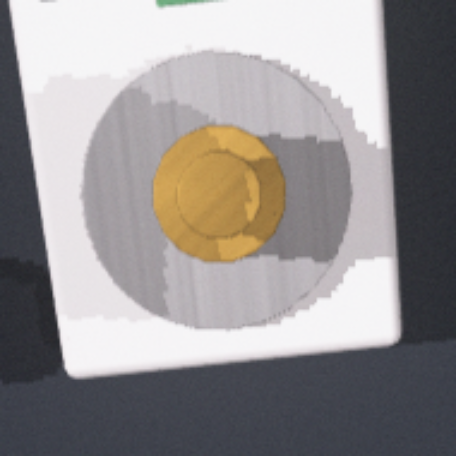

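The weight stands upright and centred: body centre (219,194), pan centre about (217,189), a difference of about 1.5 mm. Back for the beaker.

```bash
python3 -m jog '[{"fingers":0,"x":0,"y":0,"z":-6,"spin":0},{"fingers":0,"x":0,"y":-0.5,"z":-12,"spin":0},{"fingers":0,"x":0,"y":-1,"z":-18,"spin":0},{"fingers":0,"x":3,"y":-1.5,"z":-23,"spin":0},{"fingers":0,"x":6,"y":-1.5,"z":-24,"spin":0}]'
python3 -m jog '[{"fingers":0,"x":1.5,"y":0,"z":0,"spin":0},{"fingers":0,"x":1.5,"y":0,"z":0,"spin":0}]'
python3 - <<'E'
from h import *
w=shot('scene');
go((.6146,-.1442,.0535),pinch=True)
E
```

```text
time: 28.6
tool_pos: [0.6151, -0.1467, 0.3368]
tool_rot: [2.58, 1.57, -2.412]
contact_force: [0.2, -0.0, -1.3]
opening: 0.092
time: 28.85
tool_pos: [0.6164, -0.1428, 0.3217]
tool_rot: [1.362, 1.568, 2.657]
contact_force: [-0.2, 0.7, 0.1]
opening: 0.0913
shift [11.03  0.17 -0.21] jaw 74.2 x [-0.  0. -1.] t 28.9
```

```bash
python3 -m jog '[{"fingers":0,"x":3,"y":0.1,"z":-0.2,"spin":0},{"fingers":0,"x":6,"y":0.1,"z":-0.2,"spin":0},{"fingers":0,"x":9,"y":0.1,"z":-0.2,"spin":0},{"fingers":0,"x":11,"y":0.1,"z":-0.2,"spin":0},{"fingers":0,"x":11,"y":0.1,"z":-0.2,"spin":0}]'
python3 -m jog '[{"fingers":1,"x":0,"y":0,"z":0,"spin":0},{"fingers":1,"x":0,"y":0,"z":0,"spin":0},{"fingers":1,"x":0,"y":0,"z":0,"spin":0},{"fingers":1,"x":0,"y":0,"z":0,"spin":0},{"fingers":1,"x":0,"y":0,"z":0,"spin":0}]' 15
python3 - <<'E'
from h import *
go((.6146,-.1442,.0535),pinch=True)
E
python3 -m jog '[{"fingers":1,"x":0,"y":0,"z":0,"spin":0},{"fingers":1,"x":-1,"y":0,"z":0,"spin":0},{"fingers":1,"x":-5,"y":0,"z":0,"spin":0},{"fingers":1,"x":-10,"y":0,"z":0,"spin":0},{"fingers":1,"x":-15,"y":0,"z":0,"spin":0}]'
python3 -m jog '[{"fingers":1,"x":-3,"y":0,"z":0,"spin":0},{"fingers":1,"x":-3,"y":0,"z":0,"spin":0}]'
python3 - <<'E'
from h import *
go((.455,.3263,.112),pinch=True)
E
```

```text
time: 29.52
tool_pos: [0.6153, -0.1445, 0.2125]
tool_rot: [1.358, 1.57, 2.653]
contact_force: [0.4, 0.8, 0.1]
opening: 0.0917
time: 30.15
tool_pos: [0.6152, -0.1456, 0.213]
tool_rot: [-1.222, 1.57, 0.072]
contact_force: [0.6, 1.0, 2.1]
opening: 0.0525
shift [0.03 0.11 0.11] jaw 74.1 x [ 0.001  0.    -1.   ] t 30.15
time: 30.78
tool_pos: [0.6148, -0.1456, 0.3644]
tool_rot: [1.637, 1.57, 2.93]
contact_force: [0.4, -0.7, -1.2]
opening: 0.0525
time: 31.02
tool_pos: [0.6152, -0.1457, 0.3959]
tool_rot: [-1.658, 1.565, -0.364]
contact_force: [0.0, 0.7, -2.1]
opening: 0.0525
shift [12.28 28.47 41.04] jaw 74.1 x [ 0.005 -0.002 -1.   ] t 31.02
```

```bash
python3 -m jog '[{"fingers":1,"x":0,"y":3,"z":4.3,"spin":0},{"fingers":1,"x":0,"y":6,"z":8.6,"spin":0},{"fingers":1,"x":0,"y":9.2,"z":13.2,"spin":0},{"fingers":1,"x":0,"y":12.4,"z":17.8,"spin":0},{"fingers":1,"x":0,"y":15.6,"z":22.4,"spin":0}]'
python3 -m jog '[{"fingers":1,"x":0,"y":3.2,"z":4.6,"spin":0},{"fingers":1,"x":0,"y":6.4,"z":9.2,"spin":0},{"fingers":1,"x":0,"y":9.6,"z":13.8,"spin":0},{"fingers":1,"x":1,"y":12.5,"z":18,"spin":0},{"fingers":1,"x":3,"y":12.9,"z":18.6,"spin":0}]'
python3 -m jog '[{"fingers":1,"x":3,"y":0,"z":0,"spin":0},{"fingers":1,"x":5,"y":0,"z":0,"spin":0},{"fingers":1,"x":5,"y":0,"z":0,"spin":0},{"fingers":1,"x":5,"y":0,"z":0,"spin":0}]'
python3 - <<'E'
from h import *
go((.455,.3263,.112),pinch=True)
E
```

```text
time: 31.65
tool_pos: [0.5251, 0.1139, 0.3911]
tool_rot: [1.901, 1.568, -3.089]
contact_force: [0.1, 0.6, -0.9]
opening: 0.0524
time: 32.28
tool_pos: [0.4513, 0.3293, 0.3613]
tool_rot: [1.675, 1.57, 2.973]
contact_force: [0.6, -0.7, -1.4]
opening: 0.052
time: 32.78
tool_pos: [0.4531, 0.3266, 0.3128]
tool_rot: [2.166, 1.571, -2.823]
contact_force: [-0.8, 0.6, -1.4]
opening: 0.0525
shift [ 4.16 -0.2   0.02] jaw 74.1 x [-0. -0. -1.] t 32.77
```

```bash
python3 -m jog '[{"fingers":1,"x":1.5,"y":-0.25,"z":0,"spin":0},{"fingers":1,"x":3,"y":-0.25,"z":0,"spin":0},{"fingers":1,"x":3.8,"y":-0.25,"z":0,"spin":0},{"fingers":1,"x":3.8,"y":-0.25,"z":0,"spin":0},{"fingers":1,"x":3.8,"y":-0.25,"z":0,"spin":0}]'
python3 -m jog '[{"fingers":1,"x":0.15,"y":0,"z":0,"spin":0},{"fingers":1,"x":0.15,"y":0,"z":0,"spin":0}]'
python3 -m jog '[{"fingers":1,"x":0.1,"y":0,"z":0,"spin":0},{"fingers":1,"x":0.1,"y":0,"z":0,"spin":0}]'
python3 - <<'E'
from h import *
go((.455,.3263,.112),pinch=True)
E
```

```text
time: 33.4
tool_pos: [0.4555, 0.3261, 0.275]
tool_rot: [-0.711, 1.57, 0.583]
contact_force: [0.4, -0.0, -0.9]
opening: 0.0523
time: 33.65
tool_pos: [0.4554, 0.326, 0.2734]
tool_rot: [-0.697, 1.57, 0.597]
contact_force: [0.1, -0.7, -1.3]
opening: 0.0524
time: 33.9
tool_pos: [0.4554, 0.326, 0.2722]
tool_rot: [0.838, 1.571, 2.132]
contact_force: [0.2, 0.5, -0.2]
opening: 0.0525
shift [0.1  0.04 0.02] jaw 74.1 x [-0.  0. -1.] t 33.9
```

```bash
python3 -m jog '[{"fingers":1,"x":0.1,"y":0,"z":0,"spin":0},{"fingers":1,"x":0.1,"y":0,"z":0,"spin":0}]'
python3 -m jog '[{"fingers":1,"x":0.05,"y":0,"z":0,"spin":0},{"fingers":1,"x":0.05,"y":0,"z":0,"spin":0}]'
```

```text
time: 34.15
tool_pos: [0.4554, 0.326, 0.2712]
tool_rot: [-0.248, 1.571, 1.046]
contact_force: [0.0, -0.2, -2.0]
opening: 0.0521
time: 34.4
tool_pos: [0.4555, 0.326, 0.271]
tool_rot: [-0.793, 1.57, 0.501]
contact_force: [-0.2, 0.1, 1.9]
opening: 0.0521
```

Contact has begun. One more half millimetre, then release and back away for the final checks.

```bash
python3 -m jog '[{"fingers":1,"x":0.05,"y":0,"z":0,"spin":0},{"fingers":1,"x":0.05,"y":0,"z":0,"spin":0}]'
python3 -m jog '[{"fingers":0,"x":0,"y":0,"z":0,"spin":0},{"fingers":0,"x":0,"y":0,"z":0,"spin":0},{"fingers":0,"x":0,"y":0,"z":0,"spin":0},{"fingers":0,"x":0,"y":0,"z":0,"spin":0},{"fingers":0,"x":0,"y":0,"z":0,"spin":0}]'
python3 -m jog '[{"fingers":0,"x":-2,"y":0,"z":0,"spin":0},{"fingers":0,"x":-6,"y":0,"z":0,"spin":0},{"fingers":0,"x":-11,"y":0,"z":0,"spin":0},{"fingers":0,"x":-15,"y":-4,"z":0,"spin":0},{"fingers":0,"x":-15,"y":-8,"z":0,"spin":0}]'
python3 -m jog '[{"fingers":0,"x":0,"y":0,"z":0,"spin":0},{"fingers":0,"x":0,"y":0,"z":0,"spin":0}]'
python3 - <<'E'
from h import *
w=shot('wrist');p=shot('scene');q=shot('side')
print([(d['xy'],atz(w,d['xy'],.142).round(4)) for d in robot.look_for('beaker',w)],proj(w,(.455,.3263,.142)))
x,y=proj(w,(.455,.3263,.07)).astype(int);print(x,y)
y0=max(y-90,0)
A=cv2.resize(w['color'][y0:y0+190,x-95:x+95],(300,300));B=cv2.resize(p['color'],(480,360));C=cv2.resize(q['color'][130:430,120:420],(300,300))
o=np.zeros((600,780,3),np.uint8);o[:300,:300]=A;o[300:,:300]=C;o[:360,300:]=B
o[360:600,300:620]=cv2.resize(p['color'][200:320,460:620],(320,240));cv2.imwrite('pics/fin.png',o[...,::-1])
E
```

```text
time: 34.65
tool_pos: [0.4555, 0.326, 0.2709]
tool_rot: [-0.878, 1.57, 0.416]
contact_force: [-0.1, -0.8, 4.5]
opening: 0.0526
time: 35.28
tool_pos: [0.4554, 0.326, 0.2702]
tool_rot: [1.497, 1.571, 2.791]
contact_force: [-0.8, 0.1, 0.2]
opening: 0.0917
time: 35.9
tool_pos: [0.5331, 0.3042, 0.4249]
tool_rot: [-0.884, 1.562, 0.411]
contact_force: [1.0, 0.2, 0.3]
opening: 0.0919
time: 36.15
tool_pos: [0.5319, 0.3041, 0.4195]
tool_rot: [2.034, 1.569, -2.955]
contact_force: [-0.5, -0.2, 0.1]
opening: 0.0917
[([325.5, 115.2], array([0.4566, 0.3276, 0.142 ]))] [322.87260729 113.24341937]
322 117
```

View pics/fin.png

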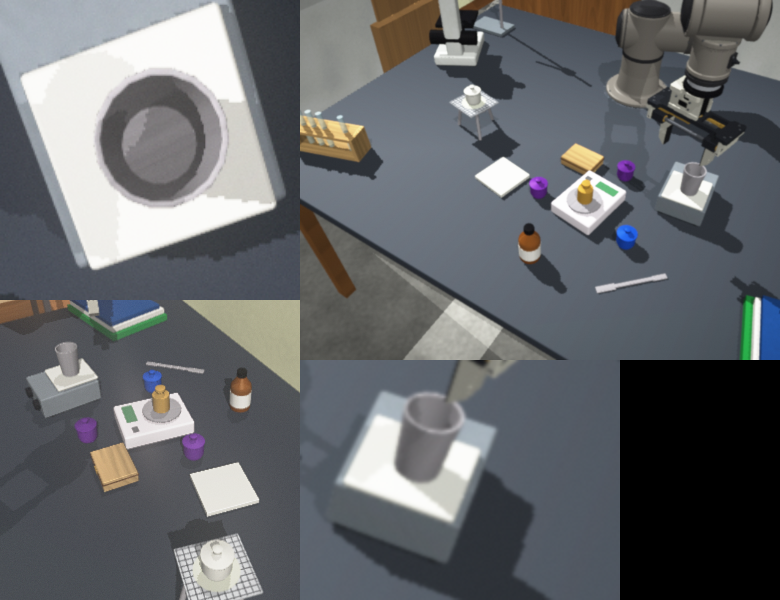

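Final picture:
- **Beaker:** upright near the middle of the hot plate; inset rim centre (162,138), plate centre about (153,145), so a few mm off at most.
- **Weight and crucible:** upright on the pan and on the gauze.
- **Tile and bystanders:** the tile is empty at (502,177), and the slide box, bottle and spatula look unmoved.
- **Gripper:** open and well above everything.

```bash
python3 -c "
from h import *
print(robot.observe()['time'],robot.hand_in())"
```

```text
the job is handed in; nothing more can be done
36.35 None
```

The three things are where you asked, upright and let go, and the job was handed in at 36.4 s of the 118 s allowed. I parked the beaker on the tile, moved the crucible to the gauze and the weight to the balance pan, then moved the beaker to the hot plate. Each was lowered until the wrist force showed contact before I let go.

**Final checks**
- **Crucible:** agrees with the middle of the gauze to about 1 px.
- **Weight:** within about 1.5 mm of the pan's middle.
- **Beaker:** about 2 mm off the middle of the hot plate by the detector. A rough reading of the final picture suggested up to 4 mm. I left it there.
- **Tile and the rest:** the tile is empty, and the slide box, bottle, spatula and coloured look-alikes look unmoved. I judged the bystanders by eye, not by measuring.

**What disagreed:** some height measurements did not match the given heights.
- **Weight's knob:** measured 5 to 9 mm low.
- **Beaker's rim:** measured about 5 mm low.
- **Gauze corners:** the scene view gave about 97 mm on average (87 to 106 mm), and the side view failed on my corner matching.

I used the given heights for reaching and settled each placing by contact force.

I viewed 16 pictures, two over the budget of 14.

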